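# Load the test rod into the expansion apparatus and close its stop hood

## Task

Take the steel test rod off its V rest and slide its tapered nose into the bore of the expansion apparatus about halfway, then let go, grip it again near its rear end and push it fully home against the bottom of the bore. Then swing the hinged stop hood over so that it lies fully closed behind the rod's end. Leave the beaker, the timer and the small dish standing where they are.

Things in the scene. Friction and masses are not known exactly. Their poses are not given: they have to be found in the camera images.
- apparatus: Expansion apparatus, fixed: grey metal block 200 long, 50 wide, from 25 to 75 mm above the worktop, on a dark base plate 70 wide, 11 high, x = -100 to +160 mm; dial gauge (82 high) at the +x end; brass stub standing out 28 mm from the +y side. Origin on the worktop under the block's centre; +x along the bore from the mouth (at x = -100 mm) inwards, +z up. Only free worktop in front of the mouth.
- bore_mouth (a point): Centre of the bore's round mouth, 50 mm above the worktop, axes as the apparatus. The bore is 18 mm in diameter, with a 2 mm chamfer, level, and 180 mm deep with a flat bottom, so that the rod when fully home still stands 30 mm out of the mouth.
- hood_hinge (a point): Middle of the hood's level hinge pin, 35 mm behind the mouth's face, 81 mm above the worktop. The hood is an L-shaped bracket of 4 mm steel sheet, 30 wide, 60 g: an arm 81 mm long from the hinge, then an end plate 34 mm long at right angles. Closed, the arm lies level out past the mouth and the end plate hangs down 46 mm in front of the mouth's face, behind the rod's end.
- hood (a joint): Hood angle: 0 = closed; grows as it swings up about the apparatus's +y axis; 1.57 = arm upright; 2.45 = its stop, leaning back over the block with the end plate standing up (it falls there at once at the start). It swings freely; pushed from behind over the top, it drops shut by its own weight, unless the rod stands out too far.
- hood_edge (a point): Middle of the free edge of the hood's end plate. When the hood leans fully back it is about 159 mm above the worktop and 76 mm behind the mouth's face, the outer bend about 133 mm high and 97 mm behind it. Push on the back of the end plate towards the mouth and rise a little as it turns; pushed low under the arm it jams.
- rod: Plain steel test rod, 16 mm in diameter, 210 long, about 0.25 kg. Origin at its centre (also the centre of mass), on its axis; +x points along it to the nose. It starts lying level on the rest, its axis 45 mm above the worktop.
- rod_nose (a point): Centre of the rod's nose end, which is tapered over the last 10 mm to 8 mm diameter; +105 mm along the rod.
- rod_tail (a point): Centre of the rod's flat rear end, with two fine dark rings close to it; -105 mm along the rod.
- rod_rest: Fixed rest for the rod: a base plate 150 x 46 mm with two narrow V supports, 12 mm long along the rod, 35 mm wide and 46 mm high, centred 55 mm either side of the middle; free space between them. Origin on the worktop under its middle, x along the rod.
- beaker: Glass beaker, 54 across, 67 high; origin under its centre. Bystander.
- timer: White bench timer, 65x47x69; origin under its centre. Bystander.
- dish: Small round dish, 60 across, 18 high; origin under its centre. Bystander.

How it is judged:
By the outcome, as a careful person would: the job done as asked, in the order asked, and still so for the second after the job is handed in, with the robot touching nothing.
It also fails if it takes over 69 s, if anything falls off the work surface, if the arm or the gripper's body presses on something with over 40 N, if the wrist force passes 120 N, or if a joint passes its speed limit or range.

## Robot

A 6-joint arm with a two-finger parallel gripper is mounted at the origin on a cart in front of the work surface, level with it; the furniture and walls round the work are solid. World frame = base frame: x ahead of the robot, y to its left, z up, the work surface at z = 0. Lengths are in m, angles in degrees, forces in N, time in s.
With the tool pointing down it reaches from about 0.35 to 0.875 m from the base axis. Payload 4.2 kg.
Tool frame: the origin (TCP) lies at the very end of the fingers, on their centre line; the grasp point (between the pads) lies 19 mm behind it; z points along the fingers, y is the line along which they close (so a half turn about z gives the same grasp; the last joint's range is limited). The gripper opens to 87 mm and grips with 3 to 60 N. Pads are 19 mm wide; open, the fingers measure 117 mm over their backs; the gripper's body (75 mm by 190 mm) begins 51 mm behind the grasp point.
Start: joints at [82.197, 22.042, 0.453, 0, -68.411, -14.817], TCP at [0.24, 0.577, 0.223] pointing down, gripper open.
Joint ranges: [-179.83, 179.83], [-69.29, 118.12], [-61.27, 80.66], [-181.25, 117.63], [-171.15, -9.14], [-177.46, 177.46]. Speed limits (degrees/s): [159.86, 159.86, 180, 180, 180, 180].

## Interface

Orientations are given as a 3x3 rotation matrix whose columns are the frame's x, y, z axes.
In Python, from station import * gives the robot as it stands.
- The arm moves only by the shell command python3 -m pendant 'ROWS'. ROWS is JSON, a list of rows, each an object of numbers: "x", "y", "z": the shift along the world's x, y, z normalised to -1 to 1, where 1 is 250 mm; "rx", "ry", "rz": the turn, a rotation vector about the world's x, y, z normalised to -1 to 1, where 1 is 180 degrees; "claw": the opening, from 0 (shut) to 1 (fully open). A call has exactly 8 rows; each row is the pose to reach, as a shift and turn from the pose commanded when the call began, turning the shorter way round; what a row does not reach only later rows make up. A row lasts 1/8 s, in which the tool goes at most 62.5 mm and 10.7 degrees, less where a joint would pass 70% of its speed; a pose out of reach is approached as far as the arm can. A call with a number of a shift or a turn outside -1 to 1 is refused whole. A call with a gripper value outside its range is refused whole. The fingers move at their own pace and stop on an object; the grip force is fixed at half the most. Time passes only in rows, so rows that repeat a pose let the fingers close, or fill a call up. It gives the time, the measured TCP pose, the force, the opening and the grip force at its end, in the units of the state.
- sense(): the state, without advancing time (a new reading comes with each control period).
- capture(name): name is "side" or "top"; returns a dict with "color" (480x640x3 uint8, red, green, blue), "mtx" (3x3 intrinsics, pixels), "k1" (the pictures are not rectified: a ray, as slopes to the right and down, at radius r is drawn at 1 + k1 r^2 times it, then the intrinsics apply), "world_to_cam" (4x4, takes a point from world to camera coordinates). Camera axes: x right, y up, looking along -z (the intrinsics and any distortion apply to the point x, -y, -z); pixel columns grow to the right and rows downward; lengths in m; the calibration is good to about 2 mm. A picture is of the moment at which its call begins. There is no depth.
- finish_job(): hands the job in; it is judged then, once.
Trained networks look in a picture, given as the dict that the camera call returned (one of the last four; its "shot" number tells which), for a name from the list of things; names that differ only in an ending like _2 or _b are one class to them, and where a whole thing is asked for, a point or a joint stands for the part that bears it (a point fixed in the world has none). Each returns a list of dicts, best first, with "conf" (0 to 1); they miss things now and then, are a little off and sometimes report something else, mostly with a low value. They report only what shows in the picture. A call takes as long as a camera call.
- search_frame(picture, label): "centre" ([column, row] in pixels, amid what is visible of it).
- regions_of(picture, label): "region" (480x640 bool, what is visible of it) and "centre" ([column, row] in pixels, amid what is visible of it).
The state is a dict: "time_s": time; "joints": joint angles; "joint_velocities": joint speeds; "effort": joint torques, N m; "tcp_pos": TCP position; "ee_rot": TCP orientation; "wrist_force": force on the tool from outside, world axes, zero at the start; "moment": the same for the moment, N m; "gripper_width": opening from 0.0 (shut) to 1.0 (fully open); "gripper_force": force on a finger pad.
Only numpy, scipy, OpenCV 4.12 (cv2) and the standard library are available. Lean on these libraries where they do the work, as an engineer would, in place of code of your own. Each camera call takes 0.05 s, during which the arm holds its last target. There are 200 camera calls.

## Working session

There is one attempt and no reset: what is moved stays moved. The work goes in short steps, Python scripts to look and compute and a shell command to move; the robot and the scene stay as the last step left them, time stands still between calls to the robot, and variables do not carry over. Pictures are saved under pics/ and viewed, at most 11 in all, crops included, and the job is handed in when it is done.

```bash
mkdir -p pics; ls; cat > h.py <<'E'
from station import *
import numpy as np, cv2
def ray(c,px):
    M=np.array(c["mtx"]);W=np.array(c["world_to_cam"])
    u=(px[0]-M[0,2])/M[0,0];v=(px[1]-M[1,2])/M[1,1]
    s,t=u,v
    for _ in range(20):
        r2=s*s+t*t;s=u/(1+c["k1"]*r2);t=v/(1+c["k1"]*r2)
    R=W[:3,:3];o=-R.T@W[:3,3];d=R.T@np.array([s,-t,-1.]);return o,d/np.linalg.norm(d)
def atz(c,px,z):
    o,d=ray(c,px);return o+d*(z-o[2])/d[2]
def proj(c,p):
    M=np.array(c["mtx"]);W=np.array(c["world_to_cam"])
    q=W[:3,:3]@np.array(p)+W[:3,3];s,t=q[0]/-q[2],-q[1]/-q[2];f=1+c["k1"]*(s*s+t*t)
    return np.array([M[0,0]*s*f+M[0,2],M[1,1]*t*f+M[1,2]])
def tri(c1,p1,c2,p2):
    o1,d1=ray(c1,p1);o2,d2=ray(c2,p2)
    a=np.linalg.lstsq(np.c_[d1,-d2],o2-o1,rcond=None)[0]
    x,y=o1+a[0]*d1,o2+a[1]*d2;return (x+y)/2,np.linalg.norm(x-y)
def save(c,n): cv2.imwrite("pics/"+n,c["color"][:,:,::-1])
E
python3 - <<'E'
from h import *
C={n:capture(n) for n in("top","side")}
for n,c in C.items():
    save(c,n+"0.png")
    W=np.array(c["world_to_cam"]);print(n,(-W[:3,:3].T@W[:3,3]).round(3),np.array(c["mtx"]).round(0).tolist(),c["k1"])
F={}
for l in "apparatus bore_mouth hood_hinge hood_edge hood rod rod_nose rod_tail rod_rest beaker timer dish".split():
    for n,c in C.items():
        r=search_frame(c,l)[:2]
        print(l,n,[(np.round(x["centre"],1).tolist(),round(x["conf"],2)) for x in r])
        if r:F[l,n]=r[0]["centre"]
    if (l,"top") in F and (l,"side") in F:
        p,e=tri(C["top"],F[l,"top"],C["side"],F[l,"side"]);print("   ",p.round(4),round(e,4))
s=sense();print(s["ee_rot"],s["time_s"])
E
```

```text
pics
top [ 0.44  -0.006  1.197] [[444.0, 0.0, 319.0], [0.0, 444.0, 233.0], [0.0, 0.0, 1.0]] -0.10662426394825827
side [ 0.563 -0.598  1.258] [[515.0, 0.0, 316.0], [0.0, 515.0, 238.0], [0.0, 0.0, 1.0]] 0.003707879447285886
apparatus top [([350.3, 228.7], 0.77)]
apparatus side [([327.9, 275.6], 0.89), ([273.4, 166.5], 0.57)]
    [ 0.583  -0.0664 -0.0006] 0.0114
bore_mouth top []
bore_mouth side [([324.0, 273.3], 0.69)]
hood_hinge top [([349.5, 228.9], 0.66)]
hood_hinge side [([328.7, 272.8], 0.94), ([271.8, 156.0], 0.4)]
    [ 0.583  -0.0634  0.0104] 0.0149
hood_edge top [([328.4, 225.2], 0.79), ([214.1, 295.5], 0.68)]
hood_edge side [([327.7, 238.8], 0.51), ([381.3, 209.3], 0.49)]
    [ 0.5797 -0.0073  0.0983] 0.0077
hood top [([328.0, 226.7], 0.9), ([223.6, 291.8], 0.36)]
hood side [([328.4, 236.8], 0.65)]
    [ 0.5782 -0.0057  0.1049] 0.0138
rod top [([216.7, 294.0], 0.73)]
rod side [([266.6, 158.4], 0.63)]
    [0.4031 0.2918 0.019 ] 0.0082
rod_nose top [([215.8, 295.3], 0.64)]
rod_nose side [([270.2, 154.8], 0.79)]
    [0.4074 0.2917 0.0352] 0.0067
rod_tail top [([214.3, 293.0], 0.7)]
rod_tail side [([267.5, 156.0], 0.74)]
    [0.4058 0.297  0.0239] 0.0084
rod_rest top [([216.0, 292.3], 0.75)]
rod_rest side [([275.3, 165.5], 0.56)]
    [ 0.4145  0.3126 -0.0479] 0.0092
beaker top [([275.4, 172.7], 0.95)]
beaker side [([376.9, 210.4], 0.81)]
    [0.726  0.1314 0.0187] 0.0135
timer top [([476.5, 284.9], 0.82), ([350.8, 225.2], 0.61)]
timer side [([252.4, 401.2], 0.97)]
    [ 0.4201 -0.3972  0.0235] 0.0032
dish top [([360.2, 300.8], 0.97), ([330.0, 225.4], 0.15)]
dish side [([247.8, 279.7], 0.9)]
    [ 0.3815 -0.0891  0.0094] 0.0036
[[ 9.23077556e-01 -3.84613865e-01 -8.22375530e-06]
 [-3.84613865e-01 -9.23077556e-01 -1.26798827e-05]
 [-2.71430527e-06  1.48674854e-05 -1.00000000e+00]] 1.3
```

```bash
python3 - <<'E'
import cv2
a=cv2.imread("pics/top0.png")[130:370,170:490];b=cv2.imread("pics/side0.png")[110:350,170:490]
cv2.imwrite("pics/a.png",cv2.resize(a,(800,600),interpolation=cv2.INTER_CUBIC))
cv2.imwrite("pics/b.png",cv2.resize(b,(800,600),interpolation=cv2.INTER_CUBIC))
E
```

```text
(no output)
```

View pics/a.png

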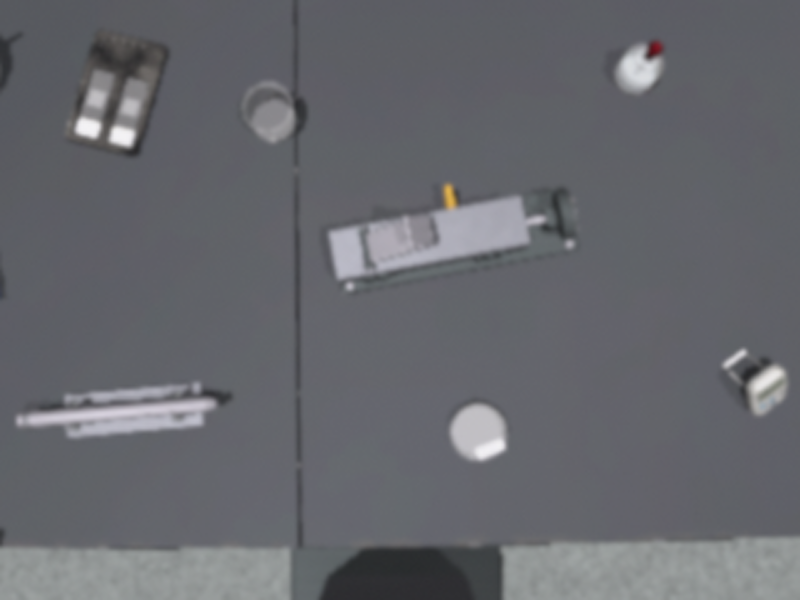

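View pics/b.png

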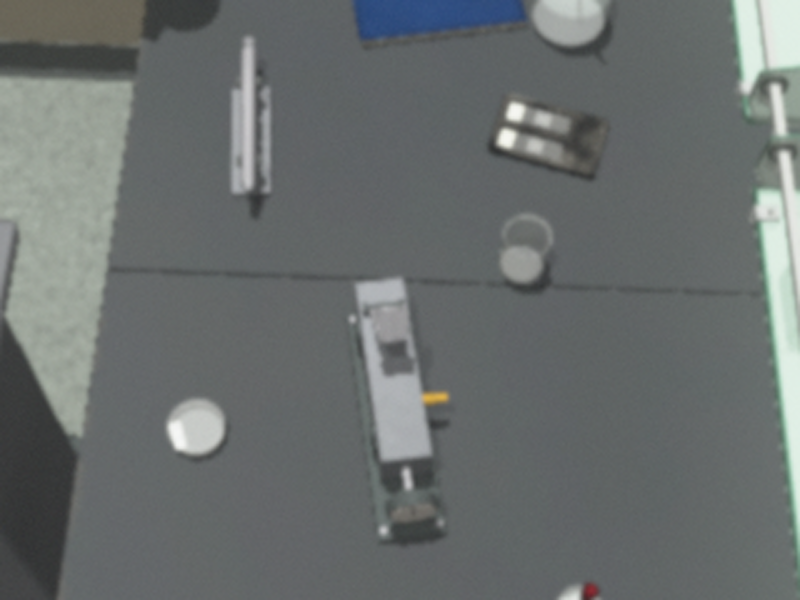

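Top view: apparatus runs left to right, with its mouth at the left (crop 328–340, 230–279) and the gauge at the right. The hood leans back, and the rod lies at the left with its nose to the right (crop 18,420 to 230,400). The dish and beaker are clear of the bore line. Next I fit the exact poses.

```bash
cat >> h.py <<'E'
from scipy.optimize import least_squares
def fitpose(C,obs,model,x0):
    # obs: {cam:[(px,modelpoint)...]}, pose x,y,yaw per given cams
    def P(v,m):
        c,s=np.cos(v[2]),np.sin(v[2]);return [v[0]+c*m[0]-s*m[1],v[1]+s*m[0]+c*m[1],m[2]]
    f=lambda v:np.concatenate([proj(C[n],P(v,m))-px for n in obs for px,m in obs[n]])
    r=least_squares(f,x0);return r.x,f(r.x)
E
python3 - <<'E'
from h import *
C={n:capture(n) for n in("top","side")}
G={n:cv2.cvtColor(c["color"],cv2.COLOR_RGB2GRAY) for n,c in C.items()}
off={"top":(170,130),"side":(170,110)}
cr={"top":[(328,230),(340,279),(529,243),(522,196)],"side":[(404,278),(355,284),(382,461),(431,458)]}
m=[(-.1,.025,.075),(-.1,-.025,.075),(.1,-.025,.075),(.1,.025,.075)]
obs={}
for n in C:
    p=np.array([[x/2.5+off[n][0],y/2.5+off[n][1]] for x,y in cr[n]],np.float32).reshape(-1,1,2)
    q=cv2.cornerSubPix(G[n],p.copy(),(3,3),(-1,-1),(3,50,.01)).reshape(-1,2)
    print(n,(q-p[:,0]).round(1).tolist()); obs[n]=list(zip(q,m))
x0=[.58,-.03,-1.45]
for k in (["top"],["side"],["top","side"]):
    v,r=fitpose(C,{n:obs[n] for n in k},m,x0);print(k,v[:2].round(4),np.degrees(v[2]).round(2),"res",r.round(1))
    d=np.array([np.cos(v[2]),np.sin(v[2])]);print("  mouth",(v[:2]-.1*d).round(4))
# rod: region major axis
for n,c in C.items():
    r=regions_of(c,"rod")
    R=r[0]["region"];ys,xs=np.nonzero(R);print(n,r[0]["conf"],R.sum(),xs.min(),xs.max(),ys.min(),ys.max())
    (x,y),(w,h),a=cv2.minAreaRect(np.c_[xs,ys].astype(np.float32))
    L=cv2.boxPoints(((x,y),(w,h),a))
    e=sorted([((L[i]+L[(i+1)%4])/2,np.linalg.norm(L[i]-L[(i+1)%4])) for i in range(4)],key=lambda t:t[1])[:2]
    E=[atz(c,q[0],.045) for q in e];print([q[0].round(1) for q in e],np.round(E,4).tolist(),np.linalg.norm(E[0]-E[1]))
    mm=np.array(C[n]["color"])
    z={"top":(174,280,100,32),"side":(255,118,30,80)}[n]
    im=mm[z[1]:z[1]+z[3],z[0]:z[0]+z[2],::-1].copy();im[R[z[1]:z[1]+z[3],z[0]:z[0]+z[2]],2]=255
    cv2.imwrite(f"pics/r_{n}.png",np.vstack([cv2.resize(t,None,fx=7 if n=="top" else 6.5,fy=7 if n=="top" else 6.5,interpolation=0) for t in (mm[z[1]:z[1]+z[3],z[0]:z[0]+z[2],::-1],im)]) if n=="top" else np.hstack([cv2.resize(t,None,fx=6.5,fy=6.5,interpolation=0) for t in (mm[z[1]:z[1]+z[3],z[0]:z[0]+z[2],::-1],im)]))
a=cv2.imread("pics/r_top.png");b=cv2.imread("pics/r_side.png");print(a.shape,b.shape)
E
```

```text
top [[-0.20000000298023224, 0.4000000059604645], [0.4000000059604645, -0.10000000149011612], [-0.30000001192092896, -0.5], [-1.0, -0.30000001192092896]]
side [[-1.399999976158142, -0.5], [-0.0, -0.800000011920929], [-0.8999999761581421, -0.4000000059604645], [-0.5, -1.399999976158142]]
['top'] [ 0.5796 -0.0419] -80.02 res [ 0.3  0.2 -1.5  0.2  0.8  0.   0.3 -0.4]
  mouth [0.5623 0.0566]
['side'] [ 0.5817 -0.0437] -80.57 res [ 0.3  0.  -0.3  0.  -0.1  0.1  0.1 -0.1]
  mouth [0.5653 0.0549]
['top', 'side'] [ 0.5806 -0.0428] -80.28 res [ 0.6 -0.4 -1.2 -0.3  1.1 -0.2  0.7 -0.7 -0.2 -0.3 -0.9 -0.3 -0.3 -0.3
 -0.1 -0.6]
  mouth [0.5638 0.0558]
top 0.9 494 177 256 288 301
[array([256.1, 290.6], dtype=float32), array([176.8, 298.3], dtype=float32)] [[0.4155, 0.1826, 0.045], [0.3976, 0.3927, 0.045]] 0.2109143170882761
side 0.69 274 266 272 126 186
[array([269., 126.], dtype=float32), array([269., 186.], dtype=float32)] [[0.4003, 0.3895, 0.045], [0.4167, 0.179, 0.045]] 0.21113029838971048
(448, 700, 3) (520, 390, 3)
```

View pics/r_top.png

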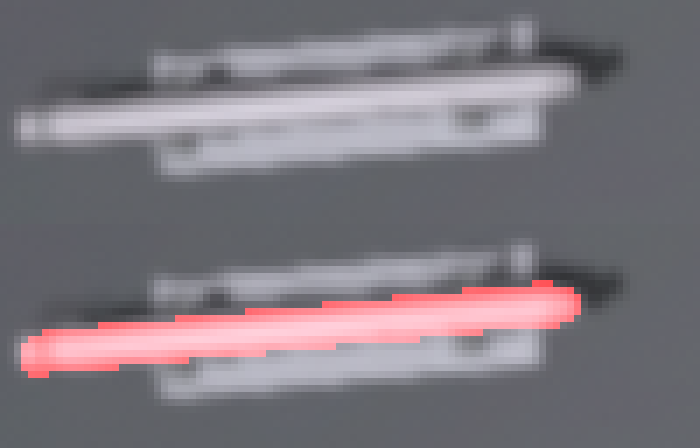

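View pics/r_side.png

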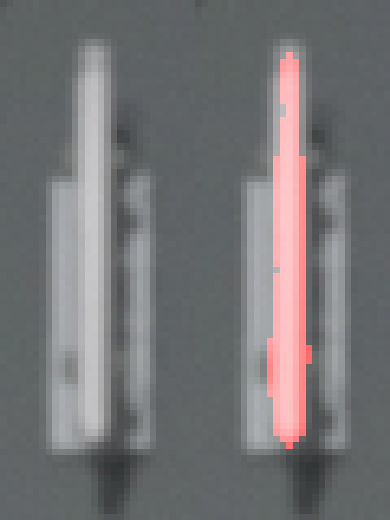

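The rod centre is near (0.408, 0.287) with yaw about -85.2°. The mouth is near (0.564, 0.056) with yaw about -80.3°. I'll approach above the rod now.

```bash
python3 -m pendant '[{"x":0.3,"y":-0.5,"z":-0.2,"rz":-0.174,"claw":1},{"x":0.67,"y":-1,"z":-0.4,"rz":-0.348,"claw":1},{"x":0.67,"y":-1,"z":-0.4,"rz":-0.348,"claw":1},{"x":0.67,"y":-1,"z":-0.4,"rz":-0.348,"claw":1},{"x":0.67,"y":-1,"z":-0.4,"rz":-0.348,"claw":1},{"x":0.67,"y":-1,"z":-0.4,"rz":-0.348,"claw":1},{"x":0.67,"y":-1,"z":-0.4,"rz":-0.348,"claw":1},{"x":0.67,"y":-1,"z":-0.4,"rz":-0.348,"claw":1}]'; python3 -c "
from h import *
s=sense();R=np.array(s['ee_rot']);print(np.degrees(np.arctan2(R[1,1],R[0,1])),s['tcp_pos'],s['joints'])
p=np.array(s['tcp_pos']);print((np.array([.408,.287,.026])-p)/.25)"
```

```text
-112.6217494328904 [0.24039027 0.57690077 0.22253966] [ 8.21940758e+01  2.20423185e+01  4.51384306e-01  1.85992697e-03
 -6.84097827e+01 -1.48165097e+01]
[ 0.67043893 -1.15960307 -0.78615865]$[0]: bad value
```

```bash
python3 -m pendant '[{"x":0.3,"y":-0.5,"z":-0.2,"rx":0,"ry":0,"rz":-0.174,"claw":1},{"x":0.67,"y":-1,"z":-0.4,"rx":0,"ry":0,"rz":-0.348,"claw":1},{"x":0.67,"y":-1,"z":-0.4,"rx":0,"ry":0,"rz":-0.348,"claw":1},{"x":0.67,"y":-1,"z":-0.4,"rx":0,"ry":0,"rz":-0.348,"claw":1},{"x":0.67,"y":-1,"z":-0.4,"rx":0,"ry":0,"rz":-0.348,"claw":1},{"x":0.67,"y":-1,"z":-0.4,"rx":0,"ry":0,"rz":-0.348,"claw":1},{"x":0.67,"y":-1,"z":-0.4,"rx":0,"ry":0,"rz":-0.348,"claw":1},{"x":0.67,"y":-1,"z":-0.4,"rx":0,"ry":0,"rz":-0.348,"claw":1}]'; python3 -c "
from h import *
s=sense();R=np.array(s['ee_rot']);print(np.degrees(np.arctan2(R[1,1],R[0,1])),s['tcp_pos'],s['joints'])
p=np.array(s['tcp_pos']);print((np.array([.408,.287,.026])-p)/.25)"
```

```text
time_s: 2.5
tcp_pos: [0.4079, 0.3277, 0.123]
ee_rot: [[0.086, -0.996, 0.001], [-0.996, -0.086, 0.001], [-0.001, -0.001, -1.0]]
wrist_force: [0.1, -0.3, -0.0]
gripper_width: 1.0
gripper_force: 0.0
-175.08581433401963 [0.40789206 0.32770152 0.12298764] [ 5.65650733e+01  1.78243981e+01 -2.17906757e+01  7.47392235e-03
 -5.03187741e+01 -5.16556373e+01]
[ 0.00043176 -0.16280608 -0.38795056]
```

```bash
python3 -m pendant '[{"x":0,"y":-0.163,"z":-0.05,"rx":0,"ry":0,"rz":0,"claw":1},{"x":0,"y":-0.163,"z":-0.1,"rx":0,"ry":0,"rz":0,"claw":1},{"x":0,"y":-0.163,"z":-0.2,"rx":0,"ry":0,"rz":0,"claw":1},{"x":0,"y":-0.163,"z":-0.3,"rx":0,"ry":0,"rz":0,"claw":1},{"x":0,"y":-0.163,"z":-0.388,"rx":0,"ry":0,"rz":0,"claw":1},{"x":0,"y":-0.163,"z":-0.388,"rx":0,"ry":0,"rz":0,"claw":1},{"x":0,"y":-0.163,"z":-0.388,"rx":0,"ry":0,"rz":0,"claw":0.5},{"x":0,"y":-0.163,"z":-0.388,"rx":0,"ry":0,"rz":0,"claw":0.3}]'
python3 -m pendant '[{"x":0,"y":0,"z":0,"rx":0,"ry":0,"rz":0,"claw":0.15},{"x":0,"y":0,"z":0,"rx":0,"ry":0,"rz":0,"claw":0},{"x":0,"y":0,"z":0,"rx":0,"ry":0,"rz":0,"claw":0},{"x":0,"y":0,"z":0,"rx":0,"ry":0,"rz":0,"claw":0},{"x":0,"y":0,"z":0,"rx":0,"ry":0,"rz":0,"claw":0},{"x":0,"y":0,"z":0,"rx":0,"ry":0,"rz":0,"claw":0},{"x":0,"y":0,"z":0.1,"rx":0,"ry":0,"rz":0,"claw":0},{"x":0,"y":0,"z":0.2,"rx":0,"ry":0,"rz":0,"claw":0}]'
python3 - <<'E'
from h import *
s=sense();print(s["joints"],s["moment"])
c=capture("top");save(c,"t1.png")
p=proj(c,s["tcp_pos"]).astype(int);print(p)
d=capture("side");save(d,"s1.png");q=proj(d,s["tcp_pos"]).astype(int);print(q)
f=lambda c,p:cv2.resize(np.ascontiguousarray(c["color"][p[1]-60:p[1]+60,p[0]-60:p[0]+60,::-1]),(400,400),interpolation=cv2.INTER_CUBIC)
cv2.imwrite("pics/g1.png",np.hstack([f(c,p),f(d,q)]))
E
```

```text
time_s: 3.5
tcp_pos: [0.4083, 0.2871, 0.0266]
ee_rot: [[0.084, -0.997, 0.002], [-0.997, -0.084, 0.002], [-0.002, -0.002, -1.0]]
wrist_force: [0.0, -0.8, -0.1]
gripper_width: 0.852
gripper_force: 0.0
time_s: 4.5
tcp_pos: [0.4071, 0.2853, 0.0752]
ee_rot: [[0.082, -0.997, -0.002], [-0.997, -0.082, -0.002], [0.002, 0.002, -1.0]]
wrist_force: [-0.8, 0.8, -3.6]
gripper_width: 0.176
gripper_force: 29.9
[ 5.37604370e+01  1.94007949e+01 -2.82495234e+01 -3.72075102e-02
 -4.25178551e+01 -4.90207361e+01] [ 0.19668314 -0.10914037  0.01820152]
[214 294]
[267 148]
```

View pics/g1.png

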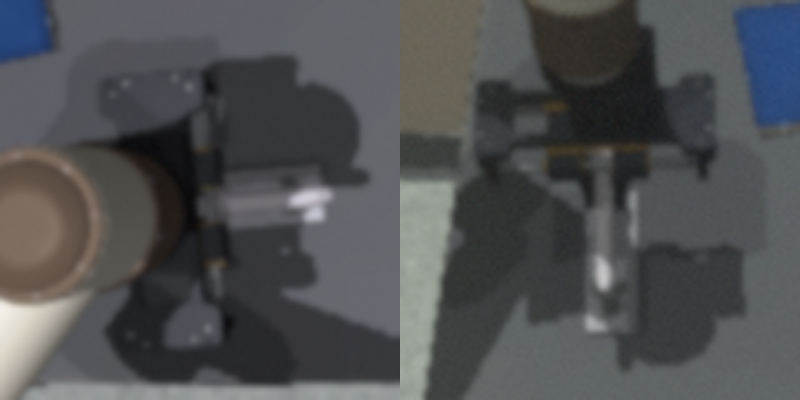

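The rod is held (15.3 mm opening) and clear of the rest, with its nose visible at crop (330,195) in the top view. Next I carry it to 30 mm in front of the mouth.

```bash
python3 -m pendant '[{"x":0.13,"y":-0.1,"z":0.03,"rx":0,"ry":0,"rz":0.007,"claw":0},{"x":0.26,"y":-0.2,"z":0.03,"rx":0,"ry":0,"rz":0.014,"claw":0},{"x":0.4,"y":-0.3,"z":0.03,"rx":0,"ry":0,"rz":0.021,"claw":0},{"x":0.532,"y":-0.392,"z":0,"rx":0,"ry":0,"rz":0.028,"claw":0},{"x":0.532,"y":-0.392,"z":-0.1,"rx":0,"ry":0,"rz":0.028,"claw":0},{"x":0.532,"y":-0.392,"z":-0.18,"rx":0,"ry":0,"rz":0.028,"claw":0},{"x":0.532,"y":-0.392,"z":-0.18,"rx":0,"ry":0,"rz":0.028,"claw":0},{"x":0.532,"y":-0.392,"z":-0.18,"rx":0,"ry":0,"rz":0.028,"claw":0}]'
python3 - <<'E'
from h import *
s=sense();R=np.array(s["ee_rot"]);print(np.degrees(np.arctan2(R[1,1],R[0,1])),s["moment"])
C={n:capture(n) for n in("top","side")}
M=np.array([.5638,.0558,.05]);d=np.array([.1688,-.9857,0])
ims=[]
for n,c in C.items():
    save(c,n+"2.png")
    r=regions_of(c,"rod");print(n,[(x["conf"],x["region"].sum()) for x in r][:2])
    for l in("rod_nose","rod_tail"):print(l,[(x["centre"],x["conf"]) for x in search_frame(c,l)][:2])
    p=proj(c,M).astype(int);k=40
    im=cv2.resize(np.ascontiguousarray(c["color"][p[1]-k:p[1]+k,p[0]-k:p[0]+k,::-1]),(400,400),interpolation=0)
    print("origin",p-k,"x5; mouth",proj(c,M),"nose exp",proj(c,M-.03*d))
    ims.append(im)
cv2.imwrite("pics/g2.png",np.hstack(ims))
E
```

```text
time_s: 5.6
tcp_pos: [0.5409, 0.1883, 0.0304]
ee_rot: [[0.17, -0.985, -0.0], [-0.985, -0.17, -0.0], [0.0, 0.0, -1.0]]
wrist_force: [-0.4, -0.5, -3.5]
gripper_width: 0.175
gripper_force: 30.0
-170.19889666792164 [ 0.10480219 -0.08254566  0.00411702]
top [(0.52, np.int64(152))]
rod_nose [([275.1, 238.3], 0.49)]
rod_tail [([279.6, 240.5], 0.49)]
origin [263 192] x5; mouth [303.95517215 232.58492032] nose exp [292.63669921 234.73773602]
side [(0.53, np.int64(198))]
rod_nose [([314.9, 201.0], 0.75)]
rod_tail [([316.4, 202.6], 0.55)]
origin [280 186] x5; mouth [320.36915854 226.00331444] nose exp [318.84654861 216.27765927]
```

View pics/g2.png

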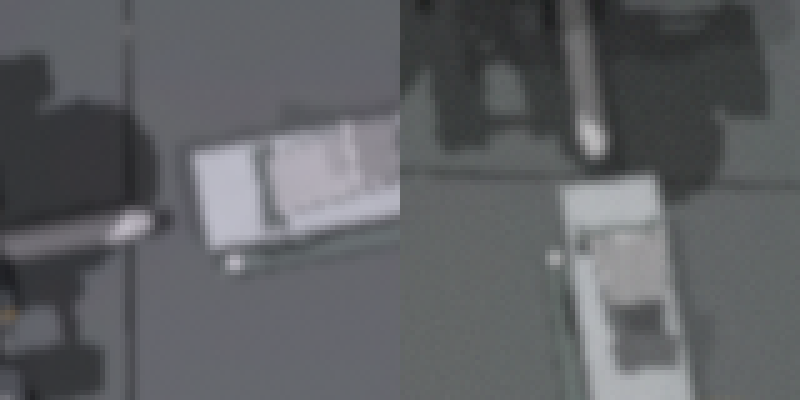

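Both views show the rod's nose a few mm off the mouth line. Top: nose at about (296,235), mouth face middle at (303,232). Side: nose at (319.6,217.4), face middle at (322,222). I'll measure the rod axis against the block edges precisely.

```bash
python3 - <<'E'
from h import *
C={n:capture(n) for n in("top","side")}
M=np.array([.5638,.0558,.05]);d=np.array([.1688,-.9857,0]);n_=np.array([.9857,.1688,0])
for n,c in C.items():
    g=cv2.cvtColor(c["color"],cv2.COLOR_RGB2GRAY).astype(np.float32)
    def prof(s,z,off):
        P=np.array([proj(c,M+s*d+o*n_+[0,0,z-.05]) for o in off],np.float32)
        return cv2.remap(g,P[:,0].copy(),P[:,1].copy(),cv2.INTER_LINEAR).ravel()
    off=np.arange(-.02,.0201,.002)
    print(n,"rod, s along from mouth; offsets mm -20..20 step2 (+ = away from robot)")
    for s in(-.045,-.055,-.065):
        print(s,np.mean([prof(s+k,.05,off) for k in np.arange(-.004,.005,.002)],0).astype(int).tolist())
    off2=np.arange(-.036,.0361,.002)
    for s in(.008,.015,.022):
        print("block",s,prof(s,.075,off2).astype(int).tolist())
    sl=np.arange(-.04,.02,.002)
    print("axial -40..20",[int(g_) for g_ in cv2.remap(g,*[np.array([proj(c,M+s*d)[k] for s in sl],np.float32) for k in(0,1)],cv2.INTER_LINEAR).ravel()])
    print("axial at z75",[int(g_) for g_ in cv2.remap(g,*[np.array([proj(c,M+s*d+[0,0,.025])[k] for s in sl],np.float32) for k in(0,1)],cv2.INTER_LINEAR).ravel()])
E
```

```text
top rod, s along from mouth; offsets mm -20..20 step2 (+ = away from robot)
-0.045 [82, 80, 78, 79, 92, 117, 145, 167, 175, 172, 159, 137, 110, 82, 59, 49, 48, 50, 51, 52, 52]
-0.055 [90, 82, 74, 70, 79, 99, 116, 126, 126, 119, 110, 99, 84, 68, 55, 48, 48, 51, 53, 54, 54]
-0.065 [66, 58, 55, 58, 65, 78, 92, 103, 109, 110, 106, 97, 83, 68, 53, 46, 46, 50, 52, 53, 54]
block 0.008 [167, 179, 159, 135, 121, 131, 156, 174, 184, 188, 189, 189, 188, 188, 188, 187, 187, 188, 187, 187, 187, 187, 186, 186, 186, 186, 185, 185, 179, 167, 147, 121, 104, 96, 96, 100, 100]
block 0.015 [120, 124, 118, 106, 110, 132, 158, 177, 184, 186, 187, 187, 187, 187, 187, 187, 187, 187, 186, 186, 186, 186, 186, 186, 187, 187, 187, 185, 181, 172, 149, 124, 104, 95, 96, 99, 101]
block 0.022 [106, 103, 95, 93, 104, 130, 157, 173, 181, 182, 183, 184, 185, 186, 186, 187, 187, 187, 186, 186, 185, 185, 187, 187, 187, 187, 186, 185, 180, 168, 150, 124, 103, 96, 95, 98, 100]
axial -40..20 [168, 165, 161, 155, 137, 109, 82, 66, 63, 68, 76, 87, 95, 96, 94, 91, 91, 104, 126, 153, 175, 183, 186, 187, 188, 188, 187, 187, 187
[... 726 characters left out ...]
ck 0.015 [100, 100, 100, 101, 103, 116, 136, 160, 172, 177, 178, 180, 180, 180, 179, 179, 180, 180, 180, 179, 179, 178, 179, 179, 179, 179, 179, 179, 178, 173, 160, 137, 105, 81, 69, 65, 65]
block 0.022 [101, 101, 100, 100, 101, 113, 135, 155, 168, 168, 170, 173, 176, 178, 177, 177, 178, 178, 177, 176, 175, 176, 177, 177, 177, 177, 178, 177, 174, 169, 159, 140, 116, 98, 94, 94, 93]
axial -40..20 [183, 181, 178, 172, 158, 138, 113, 86, 67, 58, 57, 62, 79, 105, 134, 155, 170, 178, 178, 179, 179, 180, 180, 179, 178, 175, 167, 154, 144, 139]
axial at z75 [107, 110, 122, 134, 145, 156, 163, 166, 165, 162, 155, 139, 121, 98, 77, 61, 54, 55, 63, 82, 108, 136, 157, 170, 177, 178, 179, 180, 179, 179]
```

```bash
python3 -m pendant '[{"x":0.010,"y":0.002,"z":0.004,"rx":0,"ry":0,"rz":0,"claw":0},{"x":0.020,"y":-0.057,"z":0.004,"rx":0,"ry":0,"rz":0,"claw":0},{"x":0.027,"y":-0.097,"z":0.004,"rx":0,"ry":0,"rz":0,"claw":0},{"x":0.030,"y":-0.117,"z":0.004,"rx":0,"ry":0,"rz":0,"claw":0},{"x":0.034,"y":-0.136,"z":0.004,"rx":0,"ry":0,"rz":0,"claw":0},{"x":0.037,"y":-0.156,"z":0.004,"rx":0,"ry":0,"rz":0,"claw":0},{"x":0.040,"y":-0.175,"z":0.004,"rx":0,"ry":0,"rz":0,"claw":0},{"x":0.044,"y":-0.195,"z":0.004,"rx":0,"ry":0,"rz":0,"claw":0}]'; python3 -c "
from station import *
print(sense()['moment'])"
```

```text
time_s: 7.1
tcp_pos: [0.5518, 0.1392, 0.0315]
ee_rot: [[0.17, -0.985, -0.0], [-0.985, -0.17, -0.0], [-0.0, 0.0, -1.0]]
wrist_force: [-0.2, 1.5, -3.0]
gripper_width: 0.176
gripper_force: 30.0
[ 0.06563436  0.07950465 -0.02594373]
```

```bash
python3 -m pendant '[{"x":0.003,"y":-0.017,"z":0,"rx":0,"ry":0,"rz":0,"claw":0},{"x":0.006,"y":-0.034,"z":0,"rx":0,"ry":0,"rz":0,"claw":0},{"x":0.009,"y":-0.052,"z":0,"rx":0,"ry":0,"rz":0,"claw":0},{"x":0.012,"y":-0.069,"z":0,"rx":0,"ry":0,"rz":0,"claw":0},{"x":0.015,"y":-0.086,"z":0,"rx":0,"ry":0,"rz":0,"claw":0},{"x":0.018,"y":-0.103,"z":0,"rx":0,"ry":0,"rz":0,"claw":0},{"x":0.021,"y":-0.121,"z":0,"rx":0,"ry":0,"rz":0,"claw":0},{"x":0.024,"y":-0.138,"z":0,"rx":0,"ry":0,"rz":0,"claw":0}]'; python3 -c "
from station import *
print(sense()['moment'])"
```

```text
time_s: 8.1
tcp_pos: [0.5579, 0.1046, 0.0315]
ee_rot: [[0.17, -0.985, -0.0], [-0.985, -0.17, -0.0], [0.0, 0.0, -1.0]]
wrist_force: [0.3, 0.4, -3.5]
gripper_width: 0.173
gripper_force: 30.0
[0.1260589  0.11431079 0.04391484]
```

```bash
python3 -m pendant '[{"x":0.003,"y":-0.017,"z":0,"rx":0,"ry":0,"rz":0,"claw":0},{"x":0.006,"y":-0.034,"z":0,"rx":0,"ry":0,"rz":0,"claw":0},{"x":0.009,"y":-0.052,"z":0,"rx":0,"ry":0,"rz":0,"claw":0},{"x":0.012,"y":-0.069,"z":0,"rx":0,"ry":0,"rz":0,"claw":0},{"x":0.015,"y":-0.086,"z":0,"rx":0,"ry":0,"rz":0,"claw":0},{"x":0.018,"y":-0.103,"z":0,"rx":0,"ry":0,"rz":0,"claw":0},{"x":0.021,"y":-0.121,"z":0,"rx":0,"ry":0,"rz":0,"claw":0},{"x":0.024,"y":-0.138,"z":0,"rx":0,"ry":0,"rz":0,"claw":0}]'; python3 -c "
from station import *
print(sense()['moment'])"
```

```text
time_s: 9.1
tcp_pos: [0.5638, 0.0701, 0.0315]
ee_rot: [[0.17, -0.985, -0.0], [-0.985, -0.17, -0.0], [-0.0, 0.0, -1.0]]
wrist_force: [-0.5, 0.2, -3.2]
gripper_width: 0.174
gripper_force: 30.0
[ 0.23710765  0.17671675 -0.01542992]
```

```bash
python3 -m pendant '[{"x":0,"y":0,"z":0,"rx":0,"ry":0,"rz":0,"claw":0.4},{"x":0,"y":0,"z":0,"rx":0,"ry":0,"rz":0,"claw":0.8},{"x":0,"y":0,"z":0,"rx":0,"ry":0,"rz":0,"claw":0.8},{"x":0,"y":0,"z":0,"rx":0,"ry":0,"rz":0,"claw":0.8},{"x":0,"y":0,"z":0,"rx":0,"ry":0,"rz":0,"claw":0.8},{"x":-0.02,"y":0.118,"z":0,"rx":0,"ry":0,"rz":0,"claw":0.8},{"x":-0.04,"y":0.237,"z":0,"rx":0,"ry":0,"rz":0,"claw":0.8},{"x":-0.061,"y":0.355,"z":0,"rx":0,"ry":0,"rz":0,"claw":0.8}]'
python3 - <<'E'
from h import *
C={n:capture(n) for n in("top","side")}
ims=[]
for n,c in C.items():
    p=proj(c,[.55,.11,.05]).astype(int);k=40
    ims.append(cv2.resize(np.ascontiguousarray(c["color"][p[1]-k:p[1]+k,p[0]-k:p[0]+k,::-1]),(400,400),interpolation=0))
    print(p-k,proj(c,np.array([.5638,.0558,.05])+.12*np.array([-.1688,.9857,0])))
cv2.imwrite("pics/g3.png",np.hstack(ims))
E
```

```text
time_s: 10.1
tcp_pos: [0.5486, 0.16, 0.0316]
ee_rot: [[0.17, -0.985, 0.0], [-0.985, -0.17, 0.0], [-0.0, -0.0, -1.0]]
wrist_force: [1.1, 0.6, -0.3]
gripper_width: 0.793
gripper_force: 0.0
[243 198] [258.77127297 241.18195462]
[275 168] [314.45110224 188.20122224]
```

View pics/g3.png

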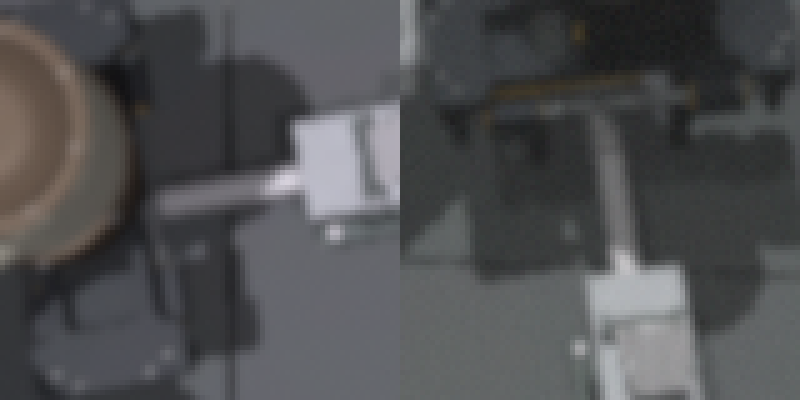

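The rod sits in the bore, coming out of the block face (top crop 300,180; side crop 622,270), and the open fingers straddle it near the tail. I'll grip there.

```bash
python3 -m pendant '[{"x":0,"y":0,"z":-0.01,"rx":0,"ry":0,"rz":0,"claw":0.4},{"x":0,"y":0,"z":-0.01,"rx":0,"ry":0,"rz":0,"claw":0.2},{"x":0,"y":0,"z":-0.01,"rx":0,"ry":0,"rz":0,"claw":0},{"x":0,"y":0,"z":-0.01,"rx":0,"ry":0,"rz":0,"claw":0},{"x":0,"y":0,"z":-0.01,"rx":0,"ry":0,"rz":0,"claw":0},{"x":0,"y":0,"z":-0.01,"rx":0,"ry":0,"rz":0,"claw":0},{"x":0,"y":0,"z":-0.004,"rx":0,"ry":0,"rz":0,"claw":0},{"x":0,"y":0,"z":0,"rx":0,"ry":0,"rz":0,"claw":0}]'; python3 -c "
from station import *
print(sense()['moment'])"
```

```text
time_s: 11.2
tcp_pos: [0.5483, 0.159, 0.0314]
ee_rot: [[0.17, -0.985, -0.001], [-0.985, -0.17, -0.0], [0.0, 0.001, -1.0]]
wrist_force: [0.2, -0.7, -1.9]
gripper_width: 0.174
gripper_force: 30.0
[-0.04584449 -0.11009815  0.02625962]
```

```bash
python3 -m pendant '[{"x":0.005,"y":-0.03,"z":0,"rx":0,"ry":0,"rz":0,"claw":0},{"x":0.010,"y":-0.059,"z":0,"rx":0,"ry":0,"rz":0,"claw":0},{"x":0.015,"y":-0.089,"z":0,"rx":0,"ry":0,"rz":0,"claw":0},{"x":0.020,"y":-0.118,"z":0,"rx":0,"ry":0,"rz":0,"claw":0},{"x":0.025,"y":-0.148,"z":0,"rx":0,"ry":0,"rz":0,"claw":0},{"x":0.030,"y":-0.177,"z":0,"rx":0,"ry":0,"rz":0,"claw":0},{"x":0.035,"y":-0.207,"z":0,"rx":0,"ry":0,"rz":0,"claw":0},{"x":0.041,"y":-0.237,"z":0,"rx":0,"ry":0,"rz":0,"claw":0}]'; python3 -c "
from station import *
print(sense()['moment'])"
```

```text
time_s: 12.2
tcp_pos: [0.5588, 0.0995, 0.0317]
ee_rot: [[0.17, -0.985, -0.0], [-0.985, -0.17, 0.0], [-0.0, 0.0, -1.0]]
wrist_force: [-2.9, 1.7, 0.7]
gripper_width: 0.179
gripper_force: 30.0
[ 0.81662813  0.66529371 -0.05607464]
```

```bash
python3 -m pendant '[{"x":0.002,"y":-0.013,"z":0,"rx":0,"ry":0,"rz":0,"claw":0},{"x":0.004,"y":-0.026,"z":0,"rx":0,"ry":0,"rz":0,"claw":0},{"x":0.007,"y":-0.039,"z":0,"rx":0,"ry":0,"rz":0,"claw":0},{"x":0.009,"y":-0.052,"z":0,"rx":0,"ry":0,"rz":0,"claw":0},{"x":0.011,"y":-0.065,"z":0,"rx":0,"ry":0,"rz":0,"claw":0},{"x":0.013,"y":-0.078,"z":0,"rx":0,"ry":0,"rz":0,"claw":0},{"x":0.015,"y":-0.088,"z":0,"rx":0,"ry":0,"rz":0,"claw":0},{"x":0.017,"y":-0.098,"z":0,"rx":0,"ry":0,"rz":0,"claw":0}]'; python3 -c "
from station import *
print(sense()['moment'])"
```

```text
time_s: 13.2
tcp_pos: [0.5628, 0.0757, 0.0319]
ee_rot: [[0.17, -0.985, -0.001], [-0.985, -0.17, 0.0], [-0.0, 0.0, -1.0]]
wrist_force: [-3.6, 4.3, 4.6]
gripper_width: 0.171
gripper_force: 30.0
[ 1.50738796  1.3243526  -0.05635805]
```

```bash
python3 -m pendant '[{"x":0.001,"y":-0.004,"z":0,"rx":0,"ry":0,"rz":0,"claw":0},{"x":0.001,"y":-0.008,"z":0,"rx":0,"ry":0,"rz":0,"claw":0},{"x":0.002,"y":-0.012,"z":0,"rx":0,"ry":0,"rz":0,"claw":0},{"x":0.003,"y":-0.016,"z":0,"rx":0,"ry":0,"rz":0,"claw":0},{"x":0.003,"y":-0.02,"z":0,"rx":0,"ry":0,"rz":0,"claw":0},{"x":0.004,"y":-0.024,"z":0,"rx":0,"ry":0,"rz":0,"claw":0},{"x":0.004,"y":-0.026,"z":0,"rx":0,"ry":0,"rz":0,"claw":0},{"x":0.004,"y":-0.026,"z":0,"rx":0,"ry":0,"rz":0,"claw":0}]'; python3 -c "
from station import *
print(sense()['moment'])"
```

```text
time_s: 14.2
tcp_pos: [0.5635, 0.0719, 0.0321]
ee_rot: [[0.17, -0.985, 0.0], [-0.985, -0.17, 0.003], [-0.003, -0.001, -1.0]]
wrist_force: [-7.9, 13.9, 6.2]
gripper_width: 0.173
gripper_force: 30.0
[ 4.31222584  2.40719917 -0.09668914]
```

```bash
python3 -m pendant '[{"x":0,"y":-0.004,"z":0,"rx":0,"ry":0,"rz":0,"claw":0},{"x":0.001,"y":-0.008,"z":0,"rx":0,"ry":0,"rz":0,"claw":0},{"x":0.002,"y":-0.012,"z":0,"rx":0,"ry":0,"rz":0,"claw":0},{"x":0.002,"y":-0.012,"z":0,"rx":0,"ry":0,"rz":0,"claw":0},{"x":0.002,"y":-0.012,"z":0,"rx":0,"ry":0,"rz":0,"claw":0},{"x":0.002,"y":-0.012,"z":0,"rx":0,"ry":0,"rz":0,"claw":0},{"x":0.002,"y":-0.012,"z":0,"rx":0,"ry":0,"rz":0,"claw":0},{"x":0.002,"y":-0.012,"z":0,"rx":0,"ry":0,"rz":0,"claw":0}]'; python3 -c "
from station import *
print(sense()['moment'],sense()['tcp_pos'])"
```

```text
time_s: 15.2
tcp_pos: [0.5636, 0.0716, 0.0321]
ee_rot: [[0.17, -0.985, 0.001], [-0.985, -0.17, 0.006], [-0.006, -0.002, -1.0]]
wrist_force: [-12.6, 24.9, 8.5]
gripper_width: 0.172
gripper_force: 30.0
[ 7.40454201  3.57663917 -0.06714252] [0.5636491  0.07160417 0.03206932]
```

Axial resistance is now 25 N with only 0.3 mm of motion, which points to the bore bottom. I'll release, retreat upward and check how far the rod stands out.

```bash
python3 -m pendant '[{"x":0,"y":0.012,"z":0,"rx":0,"ry":0,"rz":0,"claw":0.3},{"x":0,"y":0.012,"z":0,"rx":0,"ry":0,"rz":0,"claw":0.6},{"x":0,"y":0.012,"z":0,"rx":0,"ry":0,"rz":0,"claw":0.6},{"x":0,"y":0.012,"z":0,"rx":0,"ry":0,"rz":0,"claw":0.6},{"x":-0.04,"y":0.2,"z":0,"rx":0,"ry":0,"rz":0,"claw":0.6},{"x":-0.08,"y":0.4,"z":0,"rx":0,"ry":0,"rz":0,"claw":0.6},{"x":-0.1,"y":0.6,"z":0.2,"rx":0,"ry":0,"rz":0,"claw":0.6},{"x":-0.1,"y":0.7,"z":0.4,"rx":0,"ry":0,"rz":0,"claw":0.6}]'
python3 - <<'E'
from h import *
C={n:capture(n) for n in("top","side")}
ims=[]
M=np.array([.5638,.0558,.05]);d=np.array([.1688,-.9857,0]);n_=np.array([.9857,.1688,0])
sl=np.arange(-.06,.03,.002)
for n,c in C.items():
    p=proj(c,M).astype(int);k=30
    ims.append(cv2.resize(np.ascontiguousarray(c["color"][p[1]-k:p[1]+k,p[0]-k:p[0]+k,::-1]),(400,400),interpolation=0))
    g=cv2.cvtColor(c["color"],cv2.COLOR_RGB2GRAY).astype(np.float32)
    for z,o in((.05,-.0),(.05,.003),(.075,-.015),(.075,.015)):
        P=np.array([proj(c,M+s*d+o*n_+[0,0,z-.05]) for s in sl],np.float32)
        print(n,z,o,cv2.remap(g,P[:,0].copy(),P[:,1].copy(),1).ravel().astype(int).tolist())
cv2.imwrite("pics/g4.png",np.hstack(ims))
E
```

```text
time_s: 16.2
tcp_pos: [0.5387, 0.2411, 0.1302]
ee_rot: [[0.171, -0.985, -0.002], [-0.985, -0.171, -0.002], [0.002, 0.003, -1.0]]
wrist_force: [1.3, 0.6, 0.8]
gripper_width: 0.604
gripper_force: 0.0
top 0.05 -0.0 [100, 100, 100, 100, 100, 100, 100, 95, 86, 74, 70, 80, 96, 117, 147, 169, 178, 177, 173, 175, 183, 192, 198, 200, 200, 199, 196, 188, 183, 182, 185, 186, 187, 187, 187, 187, 187, 187, 187, 187, 187, 186, 183, 170, 147]
top 0.05 0.003 [100, 100, 100, 101, 101, 101, 100, 96, 89, 75, 70, 75, 90, 112, 140, 159, 167, 165, 164, 165, 169, 178, 183, 185, 185, 184, 181, 176, 174, 178, 183, 186, 187, 187, 186, 186, 186, 186, 186, 186, 186, 185, 183, 172, 153]
top 0.075 -0.015 [100, 100, 99, 100, 100, 100, 100, 93, 82, 73, 73, 87, 96, 100, 101, 101, 101, 101, 100, 100, 100, 101, 101, 100, 97, 92, 92, 96, 112, 141, 165, 181, 188, 188, 188, 188, 187, 187, 187, 186, 184, 183, 175, 158, 136]
top 0.075 0.015 [76, 86, 94, 98, 100, 101, 101, 101, 101, 98, 91, 77, 73, 78, 92, 98, 100, 100, 99, 100, 100, 100, 99, 98, 93, 90, 89, 93, 110, 136, 162, 178, 184, 185, 186, 186, 185, 186, 187, 188, 18
[... 225 characters left out ...]
40, 144, 148, 149, 150, 150]
side 0.05 0.003 [89, 92, 96, 97, 98, 99, 99, 99, 100, 99, 98, 103, 111, 124, 142, 158, 163, 160, 156, 160, 168, 178, 182, 184, 183, 180, 179, 179, 179, 179, 179, 179, 178, 178, 176, 173, 166, 156, 146, 146, 152, 159, 159, 157, 154]
side 0.075 -0.015 [95, 98, 98, 98, 97, 98, 98, 99, 99, 99, 100, 100, 99, 98, 99, 99, 99, 99, 98, 97, 98, 99, 100, 100, 98, 97, 93, 89, 89, 103, 124, 148, 163, 173, 177, 179, 179, 179, 178, 177, 177, 172, 165, 153, 140]
side 0.075 0.015 [61, 60, 59, 59, 59, 60, 61, 61, 61, 61, 60, 61, 62, 65, 69, 73, 79, 84, 89, 94, 98, 99, 100, 100, 100, 100, 100, 100, 106, 115, 132, 150, 166, 174, 177, 178, 178, 180, 180, 180, 179, 178, 174, 163, 150]
```

View pics/g4.png

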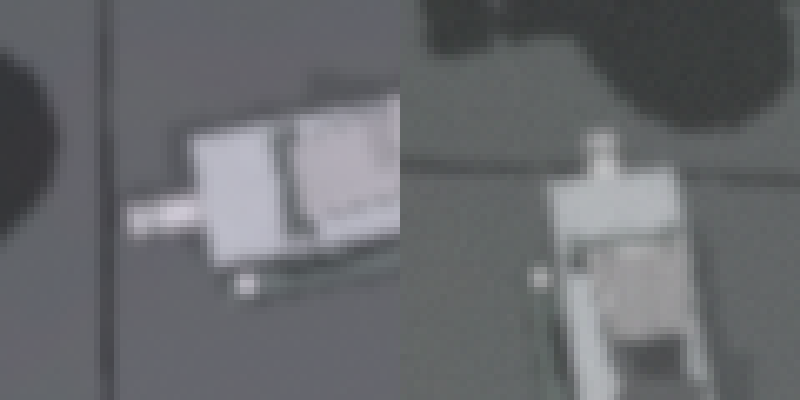

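The rod stands out 30–31 mm, which is home within my error. Top crop: tail at (128,218), face at (205,200). One gentle push on the tail with closed fingertips will confirm it.

```bash
python3 -m pendant '[{"x":0.03,"y":-0.15,"z":0,"rx":0,"ry":0,"rz":0,"claw":0},{"x":0.05,"y":-0.3,"z":-0.12,"rx":0,"ry":0,"rz":0,"claw":0},{"x":0.07,"y":-0.45,"z":-0.25,"rx":0,"ry":0,"rz":0,"claw":0},{"x":0.08,"y":-0.54,"z":-0.36,"rx":0,"ry":0,"rz":0,"claw":0},{"x":0.08,"y":-0.558,"z":-0.36,"rx":0,"ry":0,"rz":0,"claw":0},{"x":0.082,"y":-0.57,"z":-0.36,"rx":0,"ry":0,"rz":0,"claw":0},{"x":0.084,"y":-0.585,"z":-0.36,"rx":0,"ry":0,"rz":0,"claw":0},{"x":0.086,"y":-0.597,"z":-0.36,"rx":0,"ry":0,"rz":0,"claw":0}]'
```

```text
time_s: 17.3
tcp_pos: [0.561, 0.0964, 0.0415]
ee_rot: [[0.169, -0.986, 0.003], [-0.986, -0.169, 0.008], [-0.007, -0.004, -1.0]]
wrist_force: [-11.6, 25.3, 2.7]
gripper_width: 0.006
gripper_force: 13.2
```

```bash
python3 -m pendant '[{"x":-0.02,"y":0.1,"z":0,"rx":0,"ry":0,"rz":0,"claw":0},{"x":-0.02,"y":0.1,"z":0.25,"rx":0,"ry":0,"rz":0,"claw":0},{"x":-0.02,"y":0.1,"z":0.5,"rx":0,"ry":0,"rz":0,"claw":0},{"x":0,"y":0,"z":0.66,"rx":0,"ry":0,"rz":0,"claw":0},{"x":0.04,"y":-0.2,"z":0.66,"rx":0,"ry":0,"rz":0,"claw":0},{"x":0.08,"y":-0.43,"z":0.66,"rx":0,"ry":0,"rz":0,"claw":0},{"x":0.11,"y":-0.64,"z":0.66,"rx":0,"ry":0,"rz":0,"claw":0},{"x":0.11,"y":-0.64,"z":0.66,"rx":0,"ry":0,"rz":0,"claw":0}]'
python3 -m pendant '[{"x":0,"y":0,"z":-0.1,"rx":0,"ry":0,"rz":0,"claw":0},{"x":0,"y":0,"z":-0.2,"rx":0,"ry":0,"rz":0,"claw":0},{"x":0,"y":0,"z":-0.24,"rx":0,"ry":0,"rz":0,"claw":0},{"x":0,"y":0,"z":-0.24,"rx":0,"ry":0,"rz":0,"claw":0},{"x":0,"y":0,"z":-0.24,"rx":0,"ry":0,"rz":0,"claw":0},{"x":0,"y":0,"z":-0.24,"rx":0,"ry":0,"rz":0,"claw":0},{"x":0,"y":0,"z":-0.24,"rx":0,"ry":0,"rz":0,"claw":0},{"x":0,"y":0,"z":-0.24,"rx":0,"ry":0,"rz":0,"claw":0}]'
```

```text
time_s: 18.3
tcp_pos: [0.5892, -0.0715, 0.2066]
ee_rot: [[0.166, -0.986, 0.003], [-0.986, -0.166, -0.0], [0.001, -0.002, -1.0]]
wrist_force: [0.8, 0.2, 0.5]
gripper_width: 0.006
gripper_force: 0.0
time_s: 19.3
tcp_pos: [0.5887, -0.0691, 0.1456]
ee_rot: [[0.17, -0.985, 0.0], [-0.985, -0.17, 0.0], [0.0, -0.0, -1.0]]
wrist_force: [-0.2, -0.1, 1.5]
gripper_width: 0.002
gripper_force: 0.0
```

```bash
python3 -m pendant '[{"x":-0.008,"y":0.047,"z":0,"rx":0,"ry":0,"rz":0,"claw":0},{"x":-0.014,"y":0.08,"z":0.005,"rx":0,"ry":0,"rz":0,"claw":0},{"x":-0.019,"y":0.11,"z":0.012,"rx":0,"ry":0,"rz":0,"claw":0},{"x":-0.024,"y":0.14,"z":0.02,"rx":0,"ry":0,"rz":0,"claw":0},{"x":-0.029,"y":0.17,"z":0.026,"rx":0,"ry":0,"rz":0,"claw":0},{"x":-0.034,"y":0.2,"z":0.032,"rx":0,"ry":0,"rz":0,"claw":0},{"x":-0.039,"y":0.23,"z":0.034,"rx":0,"ry":0,"rz":0,"claw":0},{"x":-0.043,"y":0.252,"z":0.034,"rx":0,"ry":0,"rz":0,"claw":0}]'
```

```text
time_s: 20.3
tcp_pos: [0.5791, -0.0097, 0.1619]
ee_rot: [[0.173, -0.985, 0.005], [-0.985, -0.173, -0.008], [0.009, -0.003, -1.0]]
wrist_force: [-10.0, -11.9, 32.4]
gripper_width: 0.006
gripper_force: 16.5
```

```bash
python3 -m pendant '[{"x":0,"y":0,"z":0.02,"rx":0,"ry":0,"rz":0,"claw":0},{"x":0,"y":0,"z":0.035,"rx":0,"ry":0,"rz":0,"claw":0},{"x":-0.002,"y":0.01,"z":0.045,"rx":0,"ry":0,"rz":0,"claw":0},{"x":-0.003,"y":0.02,"z":0.05,"rx":0,"ry":0,"rz":0,"claw":0},{"x":-0.005,"y":0.03,"z":0.055,"rx":0,"ry":0,"rz":0,"claw":0},{"x":-0.007,"y":0.04,"z":0.055,"rx":0,"ry":0,"rz":0,"claw":0},{"x":-0.008,"y":0.05,"z":0.055,"rx":0,"ry":0,"rz":0,"claw":0},{"x":-0.008,"y":0.05,"z":0.055,"rx":0,"ry":0,"rz":0,"claw":0}]'
python3 - <<'E'
from h import *
ims=[]
M=np.array([.5638,.0558,.05]);d=np.array([.1688,-.9857,0])
for n in("top","side"):
    c=capture(n);p=proj(c,M+.04*d).astype(int);k=40
    ims.append(cv2.resize(np.ascontiguousarray(c["color"][p[1]-k:p[1]+k,p[0]-k:p[0]+k,::-1]),(400,400),interpolation=2))
cv2.imwrite("pics/g5.png",np.hstack(ims))
E
```

```text
time_s: 21.3
tcp_pos: [0.5758, 0.0067, 0.1675]
ee_rot: [[0.17, -0.985, -0.0], [-0.985, -0.17, -0.0], [-0.0, 0.0, -1.0]]
wrist_force: [-0.1, 0.2, 0.9]
gripper_width: 0.005
gripper_force: 0.2
```

View pics/g5.png

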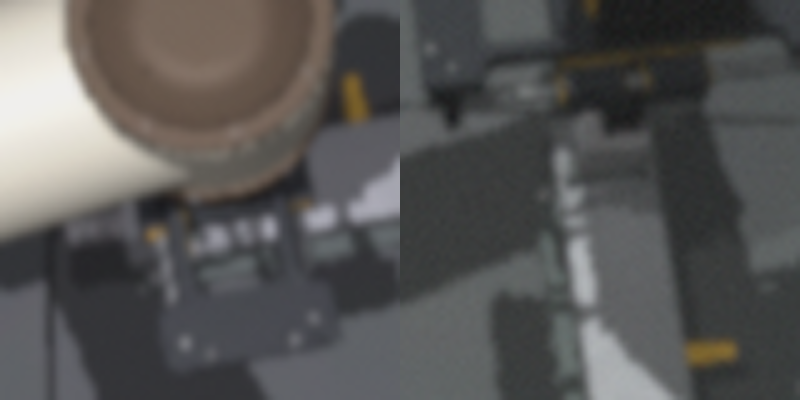

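The block top (side crop 590–690, 180–400) no longer shows a leaning hood, and the force is zero, so it has gone over the top. I'll rise clear and look.

```bash
python3 -m pendant '[{"x":0,"y":0,"z":0.25,"rx":0,"ry":0,"rz":0,"claw":0},{"x":0,"y":0,"z":0.4,"rx":0,"ry":0,"rz":0,"claw":0},{"x":-0.1,"y":-0.2,"z":0.5,"rx":0,"ry":0,"rz":0,"claw":0},{"x":-0.2,"y":-0.4,"z":0.5,"rx":0,"ry":0,"rz":0,"claw":0},{"x":-0.3,"y":-0.6,"z":0.5,"rx":0,"ry":0,"rz":0,"claw":0},{"x":-0.4,"y":-0.8,"z":0.5,"rx":0,"ry":0,"rz":0,"claw":0},{"x":-0.5,"y":-1,"z":0.5,"rx":0,"ry":0,"rz":0,"claw":0},{"x":-0.5,"y":-1,"z":0.5,"rx":0,"ry":0,"rz":0,"claw":0}]'
python3 - <<'E'
from h import *
ims=[]
M=np.array([.5638,.0558,.05]);d=np.array([.1688,-.9857,0])
for n in("top","side"):
    c=capture(n);save(c,n+"9.png");p=proj(c,M).astype(int);k=30
    ims.append(cv2.resize(np.ascontiguousarray(c["color"][p[1]-k:p[1]+k,p[0]-k:p[0]+k,::-1]),(400,400),interpolation=2))
    print([(proj(c,M+s*d+[0,0,z])-p+k)*400/60 for s,z in((-.046,.031),(-.046,0),(.035,.031))])
    for l in "beaker timer dish".split():print(n,l,[(np.round(x["centre"],1).tolist(),round(x["conf"],2)) for x in search_frame(c,l)[:1]])
cv2.imwrite("pics/g6.png",np.hstack(ims))
E
```

```text
time_s: 22.4
tcp_pos: [0.4491, -0.2461, 0.2927]
ee_rot: [[0.164, -0.986, -0.0], [-0.986, -0.164, -0.0], [0.0, 0.0, -1.0]]
wrist_force: [-0.1, 1.0, 0.3]
gripper_width: 0.005
gripper_force: 0.0
[array([ 83.02212688, 217.83376803]), array([ 90.69780161, 225.90164752]), array([292.35633853, 178.01380988])]
top beaker [([279.2, 173.4], 0.74)]
top timer []
top dish [([351.4, 298.9], 0.53)]
[array([188.09916094,  62.05233391]), array([186.97680934, 101.11635406]), array([216.2837681 , 240.81774619])]
side beaker [([378.9, 211.4], 0.91)]
side timer [([250.6, 399.0], 0.8)]
side dish []
```

View pics/g6.png

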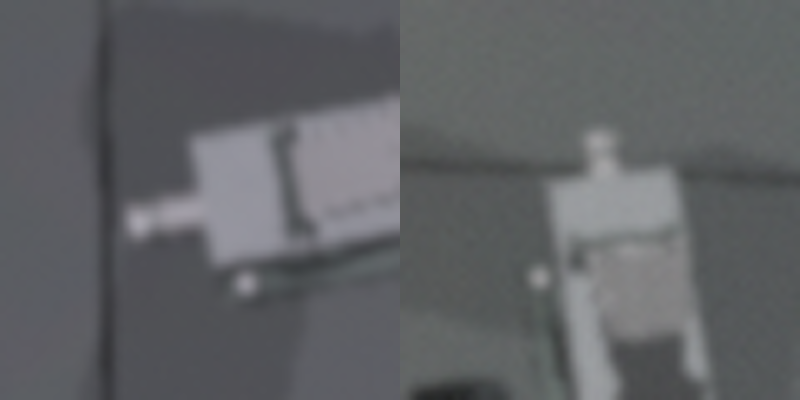

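The hood fell back: the side crop shows the arm plate at (600–690, 245–335), and the finger had ridden over its plate. I'll redo it with the tip below the bend height, so the vertical finger face pushes on the outer bend.

```bash
python3 -m pendant '[{"x":0.14,"y":0.175,"z":-0.1,"rx":0,"ry":0,"rz":0,"claw":0},{"x":0.28,"y":0.35,"z":-0.2,"rx":0,"ry":0,"rz":0,"claw":0},{"x":0.42,"y":0.52,"z":-0.3,"rx":0,"ry":0,"rz":0,"claw":0},{"x":0.552,"y":0.69,"z":-0.4,"rx":0,"ry":0,"rz":0,"claw":0},{"x":0.552,"y":0.69,"z":-0.5,"rx":0,"ry":0,"rz":0,"claw":0},{"x":0.552,"y":0.69,"z":-0.6,"rx":0,"ry":0,"rz":0,"claw":0},{"x":0.552,"y":0.69,"z":-0.66,"rx":0,"ry":0,"rz":0,"claw":0},{"x":0.552,"y":0.69,"z":-0.66,"rx":0,"ry":0,"rz":0,"claw":0}]'
```

```text
time_s: 23.8
tcp_pos: [0.5884, -0.0708, 0.1266]
ee_rot: [[0.17, -0.985, -0.002], [-0.985, -0.17, -0.0], [-0.0, 0.002, -1.0]]
wrist_force: [-0.4, -0.3, 0.2]
gripper_width: 0.004
gripper_force: 0.0
```

```bash
python3 -m pendant '[{"x":-0.012,"y":0.073,"z":0,"rx":0,"ry":0,"rz":0,"claw":0},{"x":-0.018,"y":0.105,"z":0.02,"rx":0,"ry":0,"rz":0,"claw":0},{"x":-0.024,"y":0.14,"z":0.046,"rx":0,"ry":0,"rz":0,"claw":0},{"x":-0.029,"y":0.168,"z":0.063,"rx":0,"ry":0,"rz":0,"claw":0},{"x":-0.033,"y":0.196,"z":0.078,"rx":0,"ry":0,"rz":0,"claw":0},{"x":-0.039,"y":0.227,"z":0.09,"rx":0,"ry":0,"rz":0,"claw":0},{"x":-0.044,"y":0.259,"z":0.098,"rx":0,"ry":0,"rz":0,"claw":0},{"x":-0.044,"y":0.259,"z":0.098,"rx":0,"ry":0,"rz":0,"claw":0}]'
```

```text
time_s: 24.8
tcp_pos: [0.5778, -0.0056, 0.152]
ee_rot: [[0.171, -0.985, -0.0], [-0.985, -0.171, 0.0], [-0.0, 0.0, -1.0]]
wrist_force: [0.1, -0.6, 0.8]
gripper_width: 0.005
gripper_force: 0.0
```

```bash
python3 -m pendant '[{"x":-0.006,"y":0.035,"z":0.002,"rx":0,"ry":0,"rz":0,"claw":0},{"x":-0.012,"y":0.07,"z":0.004,"rx":0,"ry":0,"rz":0,"claw":0},{"x":-0.018,"y":0.105,"z":0.004,"rx":0,"ry":0,"rz":0,"claw":0},{"x":-0.024,"y":0.14,"z":0.002,"rx":0,"ry":0,"rz":0,"claw":0},{"x":-0.03,"y":0.175,"z":0,"rx":0,"ry":0,"rz":0,"claw":0},{"x":-0.036,"y":0.21,"z":-0.004,"rx":0,"ry":0,"rz":0,"claw":0},{"x":-0.039,"y":0.225,"z":-0.004,"rx":0,"ry":0,"rz":0,"claw":0},{"x":-0.039,"y":0.225,"z":-0.004,"rx":0,"ry":0,"rz":0,"claw":0}]'
python3 -m pendant '[{"x":0.02,"y":-0.1,"z":0.1,"rx":0,"ry":0,"rz":0,"claw":0},{"x":0.02,"y":-0.1,"z":0.3,"rx":0,"ry":0,"rz":0,"claw":0},{"x":-0.1,"y":-0.3,"z":0.5,"rx":0,"ry":0,"rz":0,"claw":0},{"x":-0.2,"y":-0.5,"z":0.5,"rx":0,"ry":0,"rz":0,"claw":0},{"x":-0.3,"y":-0.7,"z":0.5,"rx":0,"ry":0,"rz":0,"claw":0},{"x":-0.4,"y":-0.85,"z":0.5,"rx":0,"ry":0,"rz":0,"claw":0},{"x":-0.5,"y":-1,"z":0.5,"rx":0,"ry":0,"rz":0,"claw":0},{"x":-0.5,"y":-1,"z":0.5,"rx":0,"ry":0,"rz":0,"claw":0}]'
python3 - <<'E'
from h import *
ims=[]
M=np.array([.5638,.0558,.05]);d=np.array([.1688,-.9857,0])
for n in("top","side"):
    c=capture(n);save(c,n+"10.png");p=proj(c,M).astype(int);k=30
    ims.append(cv2.resize(np.ascontiguousarray(c["color"][p[1]-k:p[1]+k,p[0]-k:p[0]+k,::-1]),(400,400),interpolation=2))
    print([((proj(c,M+s*d+[0,0,z])-p+k)*400/60).round() for s,z in((-.046,.031),(-.046,0),(.035,.031))])
    for l in "beaker timer dish".split():print(n,l,[(np.round(x["centre"],1).tolist(),round(x["conf"],2)) for x in search_frame(c,l)[:1]])
cv2.imwrite("pics/g7.png",np.hstack(ims))
E
```

```text
time_s: 25.8
tcp_pos: [0.5681, 0.0503, 0.1511]
ee_rot: [[0.17, -0.985, -0.0], [-0.985, -0.17, -0.0], [0.0, 0.0, -1.0]]
wrist_force: [-1.0, -0.6, -0.1]
gripper_width: 0.005
gripper_force: 0.0
time_s: 26.8
tcp_pos: [0.4414, -0.202, 0.2764]
ee_rot: [[0.166, -0.986, 0.0], [-0.986, -0.166, -0.0], [0.0, -0.0, -1.0]]
wrist_force: [-0.1, 0.2, 0.3]
gripper_width: 0.005
gripper_force: 0.0
[array([ 83., 218.]), array([ 91., 226.]), array([292., 178.])]
top beaker [([276.6, 173.3], 0.68)]
top timer []
top dish []
[array([188.,  62.]), array([187., 101.]), array([216., 241.])]
side beaker [([380.6, 210.6], 0.89)]
side timer [([250.8, 398.8], 0.83)]
side dish [([249.9, 287.6], 0.66)]
```

View pics/g7.png

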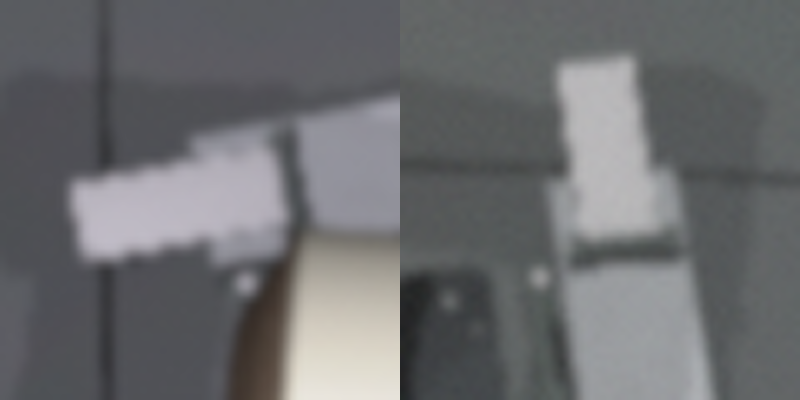

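The hood lies closed: its end is at side crop (597,60) against the predicted (588,62), and at top crop (76,222) against (83,218). It covers the rod, and the robot is clear. Handing in.

```bash
python3 -c "
from station import *
print(finish_job())"
```

```text
the job is handed in; nothing more can be done
None
```

The rod is fully home in the bore after the halfway release and the regrip near its tail, the hood lies closed behind it after a second try (its first swing fell back open), and the job is handed in with no verdict returned. The beaker and timer read as unmoved, and the dish was partly hidden in the last picture, though the arm never came low near it.

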